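# Zero the vegetable slicer and back it off a quarter turn

### The arm

A 6-joint arm with a two-finger parallel gripper is mounted at the origin on the work surface. World frame = base frame: x ahead of the robot, y to its left, z up, the work surface at z = 0. Lengths are in m, angles in rad, forces in N, time in s.
With the tool pointing down it reaches from about 0.325 to 1 m from the base axis. Payload 5.1 kg.
Tool frame: the origin (TCP) lies on the centre line of the jaws, within the pads' length; the fingertips stand 19 mm ahead of it and the grasp point (between the pads) is the TCP (tip_extent is the distance from the TCP to the fingertips, in m); z points along the fingers, y is the line along which they close (so a half turn about z gives the same grasp; the last joint's range is limited). The gripper opens to 85 mm and grips with 20 to 120 N. Pads are 22 mm wide; open, the fingers measure 114 mm over their backs; the gripper's body (76 mm by 85 mm) begins 54 mm behind the grasp point. The pads swing forward as they close: fully open they stand 13 mm farther back than shut.
Start: joints at [-1.213, 0.124, 1.65, -0, 1.367, -0.083], TCP at [0.277, -0.588, 0.25] pointing down, gripper open.
Joint ranges: [-2.61, 2.61], [-1.02, 2.33], [0.03, 2.71], [-1.35, 4.49], [0.32, 2.68], [-2.91, 2.91]. Speed limits (rad/s): [2.57, 2.57, 3.14, 3.14, 3.14, 3.14].

### API

Orientations are given as a 3x3 rotation matrix whose columns are the frame's x, y, z axes.
In Python, from rig import state, camera, finish_job, search_frame, spot_point, tip_extent gives the robot as it stands.
- The arm moves only by the shell command python3 -m inch 'ROWS' [FORCE]. ROWS is text: rows parted by semicolons, each of 7 numbers parted by spaces: the shift along the tool's x, y, z in cm, then the turn, a rotation vector about the tool's x, y, z in rad, then the finger opening in cm, from 0 to 8.54. In form: dx dy dz rx ry rz fingers; .... A call has 1 to 12 rows; each row shifts and turns the commanded pose from where the row before left it, along the tool's axes as they then stand; what a row does not reach is not made up. A row lasts 1/10 s, in which the tool goes at most 50 mm and 8.59 degrees, less where a joint would pass 70% of its speed; a pose out of reach is approached as far as the arm can. A call is refused whole if a number of a shift passes 5 or a number of a turn 0.15, either way. A call with a gripper value outside its range is refused whole. The fingers move at their own pace and stop on an object; FORCE is the grip in N (left out, the last holds). Time passes only in rows, so rows that do not move let the fingers close. It gives the time, the measured TCP pose, the force, the opening and the grip force at its end, in the units of the state.
- state(): the state, without advancing time (a new reading comes with each control period).
- camera(name): name is "scene" or "top" or "wrist"; returns a dict with "img" (400x640x3 uint8, red, green, blue), "fx", "fy", "cx", "cy" (pixels), "k1" (the pictures are not rectified: a ray, as slopes to the right and down, at radius r is drawn at 1 + k1 r^2 times it, then the intrinsics apply), "pose" (4x4, takes a point from camera to world coordinates); the wrist camera has in their place "tool_from_camera" (4x4, takes a point from camera to tool coordinates, whose origin is the TCP and whose axes are the flange's). Camera axes: x right, y up, looking along -z (the intrinsics and any distortion apply to the point x, -y, -z); pixel columns grow to the right and rows downward; lengths in m; the calibration is good to about 2 mm. A picture is of the moment at which its call begins: read the wrist's pose just before it. There is no depth.
- finish_job(): hands the job in; it is judged then, once.
Trained networks look in the newest picture that a camera, given by its name, has taken for a name from the list of things; names that differ only in an ending like _2 or _b are one class to them, and where a whole thing is asked for, a point or a joint stands for the part that bears it (a point fixed in the world has none). Each returns a list of dicts, best first, with "p" (0 to 1); they miss things now and then, are a little off and sometimes report something else, mostly with a low value. They report only what shows in the picture. A call takes as long as a camera call. They do not tell look-alikes from the thing itself.
- search_frame(camera, thing): "bbox" ([left, top, right, bottom] as shares, 0 to 1, of the picture: columns of its width, rows of its height, round what is visible of it).
- spot_point(camera, thing): "at" ([row, column] as shares, 0 to 1, of the picture: columns of its width, rows of its height: a listed point, or the origin of a listed thing).
The state is a dict: "time": time; "q": joint angles; "qd": joint speeds; "joint_efforts": joint torques, N m; "ee_pos": TCP position; "ee_rot": TCP orientation; "contact_force": force on the tool from outside, world axes, zero at the start; "ft_torque": the same for the moment, N m; "opening": finger opening in m; "finger_force": force on a finger pad.
Only numpy, scipy, OpenCV 4.12 (cv2) and the standard library are available. Lean on these libraries where they do the work, as an engineer would, in place of code of your own. Each camera call takes 0.05 s, during which the arm holds its last target. There are 200 camera calls.

### The job

Set the vegetable slicer to its thin cut: pull the lock pin out of the slicer and park it, let go, tip down in the slot of the steel tool pocket; then turn the winged thumbscrew clockwise until it bottoms and from there back it off a quarter turn. Then take the pin out of the pocket again, push it fully home in its hole in the slicer and let go, without shoving the jar or the food pusher about.

Things in the scene. Friction and masses are not known exactly. Their poses are not given: they have to be found in the camera images.
- slicer: Bare metal vegetable slicer fixed to the table, 125 mm (x) by 300 mm (y). Origin at table level under its middle, z up, y along it. At -y its head block (90 by 100 mm, y -145 to -45, top 75 mm above the table) bears thumbscrew and lock pin; at +y are the moving plate (80 mm long), the blade and the fixed deck (top 60 mm above the table; fence on the +x edge to 70 mm).
- wings (a point): Middle of the thumbscrew's wings: upright steel bar 36 long (x axis), 11 thick, 28 mm high (90 to 118 mm above the table), on its axis, 105 mm up, at y -110 of the slicer. Turns about z with 0.05 N m, stays where left, does not rise. Starts 0.33 to 0.5 turn (anticlockwise from above) short of its hard stop; the stop's angle differs every time, is unmarked and must be felt.
- plate_edge (a point): Middle of the moving plate's edge beside the blade, on its upper face; z up. Turning the screw clockwise raises the plate, 4 mm to a turn. With the screw bottomed it is level with the deck, 60 mm above the table; a quarter turn back it is 1 mm lower.
- pin_hole (a point): Mouth of the lock pin's hole, in the top of the slicer's head block, 75 mm above the table and 38 mm towards +y (slicer's y) from the thumbscrew's axis. Vertical round hole 10 mm in diameter, 50 mm deep, mouth chamfered 2 mm. Axes as the slicer's.
- pin: Lock pin 112 mm long, 35 to 70 g: steel shank 8 mm in diameter, 35 mm long, then a black round grip 16 mm in diameter, 77 mm long. Origin at the shank's tip, z towards the grip's end. Starts fully home, upright: shoulder on the head block, tip 35 mm below the hole's mouth. Let go in the pocket it leans 20 to 30 degrees along the slot, some 40 mm of grip standing out, and rests within a second.
- pocket: Steel tool pocket fixed to the table: an upright rectangular tube 54 mm (x) by 32 mm (y) outside, walls 4 mm, top 66 mm above the table, on a flat foot 84 mm by 82 mm and 6 mm thick. Open at the top: one slot 46 mm long (x) and 24 mm wide (y), 60 mm deep. Origin at table level under its middle, z up.
- slot_floor (a point): Centre of the slot's floor, 6 mm above the table, 60 mm below the pocket's rim. Axes as the pocket's.
- jar: Bystander: glass jar with a steel cap and paper label, 72 mm in diameter, 110 mm tall, 450 g. Origin at the centre of its underside.
- pusher: Bystander: white food pusher standing on the slicer's fixed deck, 85 by 70 mm, 50 mm tall with its knob (top 110 mm above the table). Origin at the centre of its underside.
Mind the look-alikes: they are no part of the job. Of the things like the pin, leave any that is green or orange; of the rest the smaller one is meant.

How it is judged:
By the outcome, as a careful person would: the job done as asked, in the order asked, and still so for the second after the job is handed in, with the robot touching nothing.
It also fails if it takes over 72 s, if anything falls off the work surface, if the arm or the gripper's body presses on something with over 40 N, if the wrist force passes 120 N, or if a joint passes its speed limit or range.

## Working session

There is one attempt and no reset: what is moved stays moved. The work goes in short steps, Python scripts to look and compute and a shell command to move; the robot and the scene stay as the last step left them, time stands still between calls to the robot, and variables do not carry over. Pictures are saved under pics/ and viewed, at most 10 in all, crops included, and the job is handed in when it is done.

```bash
ls; mkdir -p pics
cat > h.py <<'E'
import numpy as np, cv2
from rig import *
def ray(c,pix,T=None):
    # pix (col,row) pixels -> origin, dir in world
    K=np.array([[c['fx'],0,c['cx']],[0,c['fy'],c['cy']],[0,0,1.]])
    u=cv2.undistortPoints(np.array([[pix]],float),K,np.array([c['k1'],0,0,0.]))[0,0]
    P=c['pose'] if T is None else T
    P=np.array(P); d=P[:3,:3]@np.array([u[0],-u[1],-1.]); return P[:3,3],d/np.linalg.norm(d)
def atz(c,pix,z,T=None):
    o,d=ray(c,pix,T); return o+d*(z-o[2])/d[2]
def shot(n,f=None):
    s=state(); c=camera(n); T=None
    if n=='wrist':
        W=np.eye(4); W[:3,:3]=s['ee_rot']; W[:3,3]=s['ee_pos']; c['pose']=W@np.array(c['tool_from_camera'])
    if f: cv2.imwrite('pics/'+f,c['img'][:,:,::-1])
    return c
def proj(c,p):
    P=np.linalg.inv(np.array(c['pose'])); q=P[:3,:3]@np.array(p)+P[:3,3]
    a=np.array([q[0],-q[1]])/-q[2]; a=a*(1+c['k1']*a@a)
    return a*[c['fx'],c['fy']]+[c['cx'],c['cy']]
def best(n,t,k=3):
    return [(round(d['p'],2),np.array(d['at'])[::-1]*[640,400]) for d in spot_point(n,t)[:k]]
E
python3 - <<'E'
from h import *
np.set_printoptions(precision=4,suppress=True)
Z=dict(wings=.105,plate_edge=.059,pin_hole=.075,pin=.04,slot_floor=.006,pocket=0,slicer=0,jar=0,pusher=.06)
for n in('top','scene'):
    c=shot(n,n+'1.png')
    for t,z in Z.items():
        for p,px in best(n,t): print(n,t,p,px,atz(c,px,z))
s=state();print(s['time'],s['ee_pos'],s['ee_rot'],s['opening'],tip_extent)
E
```

```text
pics
top wings 0.6 [288.384 203.6  ] [0.5835 0.064  0.105 ]
top wings 0.56 [341.184 191.12 ] [ 0.6132 -0.0771  0.105 ]
top plate_edge 0.91 [290.368 200.6  ] [0.5953 0.0614 0.059 ]
top pin_hole 0.78 [329.024 196.4  ] [ 0.6028 -0.0456  0.075 ]
top pin 0.61 [329.792 196.08 ] [ 0.607  -0.0493  0.04  ]
top pin 0.5 [364.608 229.2  ] [ 0.511  -0.1446  0.04  ]
top pin 0.43 [348.096 161.32 ] [ 0.7055 -0.1045  0.04  ]
top slot_floor 0.69 [433.984 233.88 ] [ 0.4918 -0.3521  0.006 ]
top pocket 0.66 [432.384 233.2  ] [ 0.4939 -0.3494  0.    ]
top slicer 0.8 [305.088 199.92 ] [0.6014 0.0218 0.    ]
top slicer 0.26 [436.096 235.48 ] [ 0.4869 -0.3601  0.    ]
top jar 0.57 [206.912 237.4  ] [0.4985 0.3119 0.    ]
top pusher 0.72 [266.304 205.68 ] [0.5828 0.1284 0.06  ]
scene wings 0.65 [289.92 239.52] [ 0.6147 -0.0864  0.105 ]
scene wings 0.61 [150.08 274.  ] [ 0.5479 -0.3437  0.105 ]
scene pin_hole 0.71 [304.704 235.2  ] [ 0.607  -0.0499  0.075 ]
scene pin 0.61 [249.28 238.92] [ 0.5399 -0.1465  0.04  ]
scene pin 0.59 [306.496 246.08 ] [ 0.6148 -0.0507  0.04  ]
scene pin 0.56 [345.024 279.32 ] [ 0.7174 -0.0206  0.04  ]
scene slot_floor 0.92 [148.608 272.68 ] [ 0.4878 -0.3601  0.006 ]
scene jar 0.79 [407.424 152.48 ] [0.4981 0.3083 0.    ]
scene pusher 0.65 [365.504 191.6  ] [0.5733 0.1227 0.06  ]
1.0 [ 0.2773 -0.5879  0.2503] [[ 0.9044  0.4267 -0.    ]
 [ 0.4267 -0.9044 -0.    ]
 [-0.      0.     -1.    ]] 0.08562267511776522 0.019
```

View pics/top1.png

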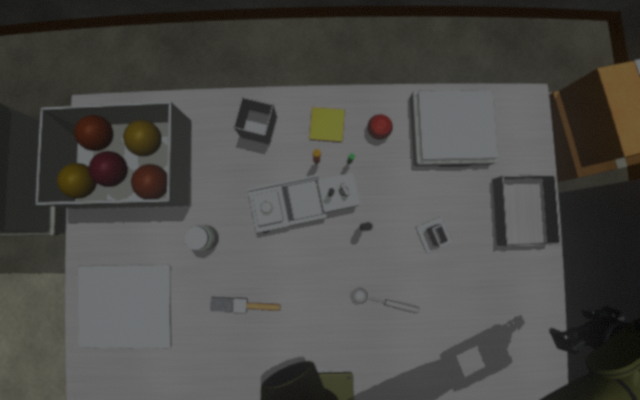

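View pics/scene1.png

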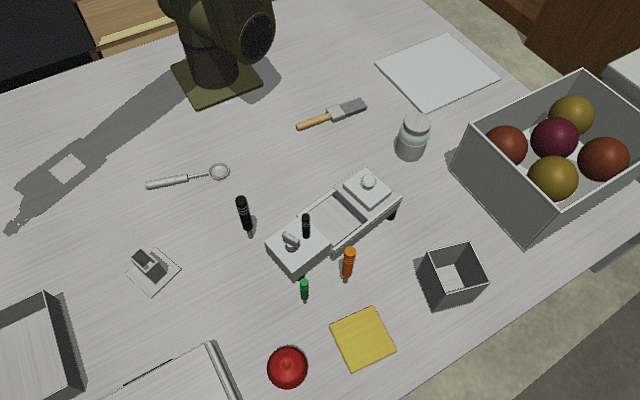

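Top view: the slicer runs from (250,215) to (357,190), with the black pin at (331,193), wings at (344,189), and pocket at (436,235). A larger black look-alike stands on the table at (365,226). The green and orange ones are at (350,158) and (317,155). The pin in the slicer is the one meant.

```bash
cat >> h.py <<'E'
def go(pos,yaw=None,s=None):
    s=s or state(); R=np.array(s['ee_rot']); d=(np.array(pos)-s['ee_pos'])*100
    cy=np.arctan2(R[1,0],R[0,0]); print('yaw',round(cy,3),'q6',round(s['q'][5],3),'shift now',np.round(R.T@d,2),end=' ')
    if yaw is not None:
        rz=-((yaw-cy+np.pi/2)%np.pi-np.pi/2); y=cy-rz
        R2=np.array([[np.cos(y),np.sin(y),0],[np.sin(y),-np.cos(y),0],[0,0,-1]])
        print('rz',round(rz,3),'or',round(rz-np.sign(rz)*np.pi,3),'shift after rz',np.round(R2.T@d,2),end='')
    print()
E
python3 - <<'E'
from h import *
c=camera('wrist'); print(np.round(c['tool_from_camera'],3),c['fx'],c['cx'],c['cy'])
s=state();print(s['q'])
go([.49,-.40,.30]); go([.60,-.11,.30],.17-np.pi/2,s)
E
```

```text
[[-0.     0.96   0.28   0.072]
 [ 1.     0.     0.     0.   ]
 [ 0.     0.28  -0.96  -0.122]
 [ 0.     0.     0.     1.   ]] 324.98463601613935 318.8276970737563 199.32329408908188
[-1.21259647e+00  1.23790077e-01  1.65027776e+00 -1.82406707e-05
  1.36750828e+00 -8.25993042e-02]
yaw 0.441 q6 -0.083 shift now [27.25 -7.92 -4.97] 
yaw 0.441 q6 -0.083 shift now [ 49.57 -29.45  -4.97] rz -1.3 or 1.842 shift after rz [41.64 39.89 -4.97]
```

```bash
python3 -m inch '4.5 -1.3 -0.6 0 0 0 6;4.5 -1.3 -0.6 0 0 0 6;4.5 -1.3 -0.6 0 0 0 6;4.5 -1.3 -0.6 0 0 0 6;4.5 -1.3 -0.6 0 0 0 6;4.5 -1.3 -0.6 0 0 0 6;0 0 0 0 0 0 6;0 0 0 0 0 0 6'
python3 - <<'E'
from h import *
c=shot('wrist','w1.png')
for t,z in dict(slot_floor=.006,pocket=0).items():
    for p,px in best('wrist',t,2): print(t,p,px,atz(c,px,z))
s=state();print(s['time'],s['ee_pos'])
go([.60,-.10,.30],.17-np.pi/2,s)
np.save('w1pose.npy',c['pose'])
E
```

```text
time: 1.85
ee_pos: [0.4889, -0.4015, 0.2865]
ee_rot: [[0.903, 0.429, -0.0], [0.429, -0.903, -0.001], [-0.0, 0.0, -1.0]]
contact_force: [-0.1, -0.0, -0.2]
opening: 0.0603
finger_force: 0.0
slot_floor 0.96 [281.984 148.08 ] [ 0.4874727  -0.35209806  0.006     ]
pocket 0.59 [278.08 148.32] [ 0.48411713 -0.34751142  0.        ]
2.0 [ 0.48727587 -0.40291487  0.28589651]
yaw 0.439 q6 0.356 shift now [ 23.09 -22.62  -1.41] rz -1.301 or 1.84 shift after rz [27.95 16.23 -1.41]
```

View pics/w1.png

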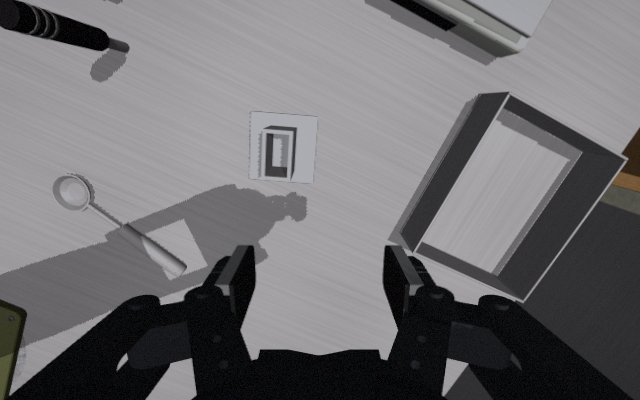

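Wrist view: the pocket's foot corners are at (251,111), (319,116), (314,184) and (248,181). The slot's long side runs up and down in the picture, centred near (280,150).

```bash
python3 -m inch '3.85 -3.77 -0.3 0 0 0 5;3.85 -3.77 -0.3 0 0 0 5;3.85 -3.77 -0.3 0 0 0 5;3.85 -3.77 -0.3 0 0 0 5;3.85 -3.77 -0.3 0 0 0 5;3.85 -3.77 -0.3 0 0 0 5' && python3 -m inch '0 0 0 0 0 -0.145 5;0 0 0 0 0 -0.145 5;0 0 0 0 0 -0.145 5;0 0 0 0 0 -0.145 5;0 0 0 0 0 -0.145 5;0 0 0 0 0 -0.145 5;0 0 0 0 0 -0.145 5;0 0 0 0 0 -0.145 5;0 0 0 0 0 -0.141 5;0 0 0 0 0 0 5;0 0 0 0 0 0 5'
python3 - <<'E'
from h import *
c=shot('wrist','w2.png')
for t,z in dict(wings=.105,pin_hole=.075,plate_edge=.059,pin=.04).items():
    for p,px in best('wrist',t,2): print(t,p,px,atz(c,px,z))
s=state();print(s['time'],s['ee_pos'],s['q'])
P=np.load('w1pose.npy')
c1=dict(c);c1['pose']=P
f=[atz(c1,p,.006) for p in [(251,111),(319,116),(314,184),(248,181)]]
print(f,np.mean(f,0))
for a,b in((1,0),(2,3),(0,3),(1,2)): print(np.arctan2(*(f[a]-f[b])[1::-1]),np.linalg.norm(f[a]-f[b]))
E
```

```text
time: 2.6
ee_pos: [0.5922, -0.121, 0.303]
ee_rot: [[0.906, 0.424, -0.0], [0.424, -0.906, -0.0], [-0.0, 0.0, -1.0]]
contact_force: [0.6, -0.2, 0.4]
opening: 0.05
finger_force: 0.0
time: 3.7
ee_pos: [0.592, -0.1223, 0.3028]
ee_rot: [[-0.166, 0.986, -0.0], [0.986, 0.166, 0.0], [0.0, -0.0, -1.0]]
contact_force: [0.1, -0.4, 0.5]
opening: 0.0499
finger_force: 0.0
wings 0.94 [346.112 145.   ] [ 0.61317105 -0.08517648  0.105     ]
pin_hole 0.93 [343.296 105.48 ] [ 0.60567395 -0.04870466  0.075     ]
pin_hole 0.52 [342.976 106.6  ] [ 0.60555417 -0.04986149  0.075     ]
pin 0.95 [260.288 167.52 ] [ 0.5231797  -0.13532045  0.04      ]
pin 0.91 [403.072 163.4  ] [ 0.69116676 -0.10200143  0.04      ]
3.95 [ 0.59230054 -0.12145     0.30299379] [-2.91010527e-01 -2.75319830e-03  1.69456658e+00 -1.77313384e-06
  1.44981224e+00 -4.60847653e-01]
[array([ 0.51222961, -0.30070837,  0.006     ]), array([ 0.54181742, -0.37691347,  0.006     ]), array([ 0.46313182, -0.40720756,  0.006     ]), array([ 0.4307402 , -0.32970763,  0.006     ])] [ 0.48697976 -0.35363426  0.006     ]
-1.2004465995060924 0.08174751035080968
-1.1749065022868834 0.08399676210661984
0.3418904656470421 0.08649554400699479
0.3675102890979416 0.08431580636476028
```

View pics/w2.png

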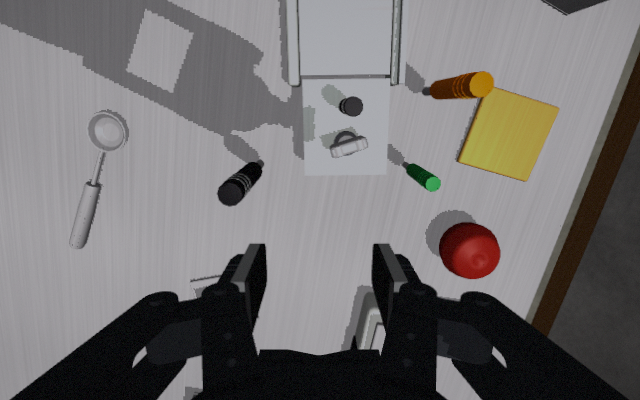

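Wrist view: the pin's grip end is at (351,106) and the wings run from about (331,154) to (368,143). The head block's edges are upright in the picture, so the slicer's yaw is about 0.17.

Run:
```python
from h import *
c=shot('wrist'); im=c['img']
g=cv2.cvtColor(im,cv2.COLOR_RGB2GRAY)
sub=g[88:125,330:372]; m=(sub<60).astype(np.uint8)
n,l,st,ce=cv2.connectedComponentsWithStats(m)
for i in range(1,n):
    if st[i,4]>30: print(st[i],ce[i]+[330,88])
px=(351,106)
print('pintop',atz(c,px,.152))
a,b=atz(c,(332,153),.118),atz(c,(367,142),.118); print('wings',(a+b)/2,np.arctan2(*(b-a)[1::-1]),np.linalg.norm(a-b))
a,b=atz(c,(389,78),.075),atz(c,(387,175),.075); a2,b2=atz(c,(303,80),.075),atz(c,(306,175),.075)
print(np.linalg.norm(a-b),np.arctan2(*(a-b)[1::-1]),np.arctan2(*(a2-b2)[1::-1]),a,a2)
cv2.imwrite('pics/crop1.png',cv2.resize(im[70:190,280:440,::-1],None,fx=5,fy=5,interpolation=cv2.INTER_CUBIC))
```

```text
[  9  10  23  19 326] [350.77300613 107.02760736]
pintop [ 0.60653835 -0.04789605  0.152     ]
wings [ 0.61564179 -0.08469488  0.118     ] 0.4761557874647099 0.034305451047611436
0.1006415908226812 1.7768659717057274 1.7608638780160677 [ 0.64652882 -0.01335877  0.075     ] [ 0.56071607 -0.03014179  0.075     ]
```

View pics/crop1.png

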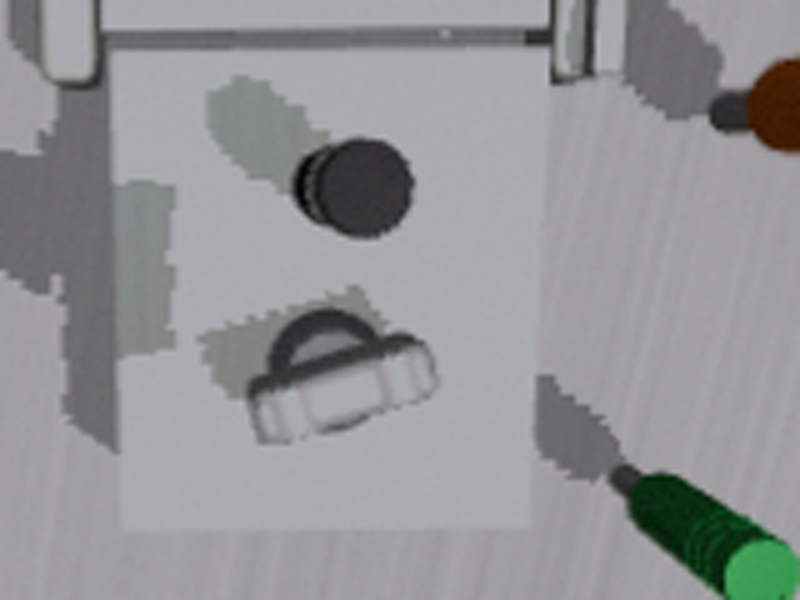

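Run:
```python
from h import *
go([.608,-.049,.135],1.766); print(state()['time'])
```

```text
yaw 1.741 q6 -0.461 shift now [ 6.86  2.77 16.8 ] rz -0.025 or 3.117 shift after rz [ 6.79  2.94 16.8 ]
4.0
```

```bash
python3 -m inch '0 0 0 0 0 -0.025 4.5;3.4 1.47 1 0 0 0 4.5;3.39 1.47 1 0 0 0 4.5;0 0 3 0 0 0 4.5;0 0 3 0 0 0 4.5;0 0 3 0 0 0 4.5;0 0 2 0 0 0 4.5;0 0 0 0 0 0 4.5' 40
python3 - <<'E'
from h import *
c=shot('wrist','w3.png')
go([.608,-.049,.135],1.766)
b=atz(c,(0,0),.152)
for p in [(.608,-.049,.152),(.6156,-.0855,.118)]: print(proj(c,p))
E
```

```text
time: 4.8
ee_pos: [0.6056, -0.0484, 0.1688]
ee_rot: [[-0.196, 0.981, -0.007], [0.981, 0.196, 0.001], [0.003, -0.007, -1.0]]
contact_force: [-0.8, 0.4, -0.6]
opening: 0.0451
finger_force: 0.0
yaw 1.767 q6 -0.365 shift now [-0.06  0.1   3.63] rz 0.001 or -3.14 shift after rz [-0.05  0.09  3.63]
[322.77670261 263.4636297 ]
[322.83920802 292.91390081]
```

View pics/w3.png

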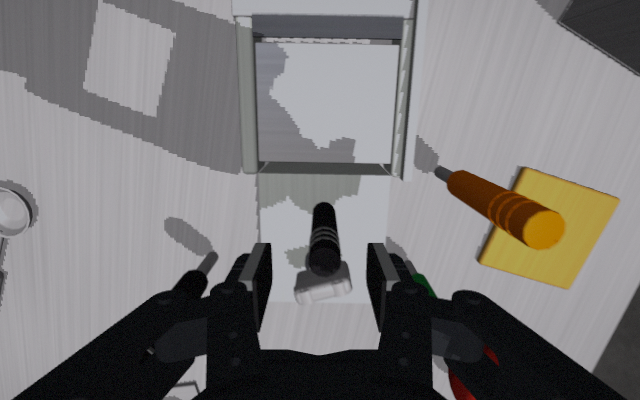

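The grip end shows at (324,260), where the estimate puts it and centred between the fingers. I'll descend and close.

```bash
python3 -m inch '-0.05 0.1 1.8 0 0 0 4.5;0 0 1.6 0 0 0 4.5;0 0 0 0 0 0 4.5;0 0 0 0 0 0 1;0 0 0 0 0 0 1;0 0 0 0 0 0 1;0 0 0 0 0 0 1;0 0 0 0 0 0 1;0 0 0 0 0 0 1' 40; python3 -c "
from h import *
go([.4875,-.3535,.20])"
```

```text
time: 5.75
ee_pos: [0.6097, -0.0494, 0.1403]
ee_rot: [[-0.195, 0.981, 0.002], [0.981, 0.195, -0.0], [-0.001, 0.002, -1.0]]
contact_force: [-1.1, 0.4, 5.7]
opening: 0.0148
finger_force: 39.2
yaw 1.767 q6 -0.365 shift now [-27.45 -17.9   -5.98]
```

```bash
python3 -m inch '0 0 -1 0 0 0 1;0 0 -2 0 0 0 1;0 0 -3 0 0 0 1;0 0 -4 0 0 0 1;0 0 -5 0 0 0 1;0 0 0 0 0 0.14 1;0 0 0 0 0 0.14 1;0 0 0 0 0 0.14 1;0 0 0 0 0 0.14 1;0 0 0 0 0 0.14 1;0 0 0 0 0 0.14 1' && python3 -m inch '0 0 0 0 0 0.14 1;0 0 0 0 0 0.14 1;0 0 0 0 0 0.14 1;0 0 0 0 0 0.14 1;0 0 0 0 0 0 1';python3 -c "
from h import *
go([.431,-.3745,.25],.367)"
```

```text
time: 6.85
ee_pos: [0.6088, -0.0491, 0.2887]
ee_rot: [[0.605, 0.796, -0.001], [0.796, -0.605, 0.0], [-0.0, -0.001, -1.0]]
contact_force: [-0.3, -0.6, 0.6]
opening: 0.0146
finger_force: 39.3
time: 7.35
ee_pos: [0.6088, -0.0492, 0.2888]
ee_rot: [[0.933, 0.359, -0.001], [0.359, -0.933, 0.0], [-0.0, -0.0, -1.0]]
contact_force: [-0.5, 0.9, -1.0]
opening: 0.015
finger_force: 39.3
yaw 0.367 q6 1.035 shift now [-28.27  23.98   3.88] rz 0.0 or -3.141 shift after rz [-28.27  23.99   3.88]
```

```bash
python3 -m inch '-3.14 2.665 0 0 0 0 1;-3.14 2.665 0 0 0 0 1;-3.14 2.665 0 0 0 0 1;-3.14 2.665 0 0 0 0 1;-3.14 2.665 0 0 0 0 1;-3.14 2.665 0 0 0 0 1;-3.14 2.665 1.3 0 0 0 1;-3.14 2.665 1.3 0 0 0 1;-3.14 2.665 1.3 0 0 0 1;0 0 0 0 0 0 1;0 0 0 0 0 0 1'
python3 - <<'E'
from h import *
c=shot('wrist','w4.png')
print(best('wrist','slot_floor',1),[atz(c,b[1],.006) for b in best('wrist','slot_floor',1)])
r,g=c['img'],None
u,v=[int(x) for x in proj(c,(.487,-.353,.066))]; print(u,v)
x0,y0=max(0,u-50),max(0,v-50)
print(x0,y0,proj(c,(.487,-.353,.006)))
cv2.imwrite('pics/crop2.png',cv2.resize(c['img'][y0:y0+100,x0:x0+100,::-1],None,fx=6,fy=6,interpolation=cv2.INTER_CUBIC))
np.save('w4pose.npy',c['pose']); s=state(); print(s['ee_pos'],s['time'])
E
```

```text
time: 8.45
ee_pos: [0.4307, -0.3748, 0.2494]
ee_rot: [[0.933, 0.359, -0.001], [0.359, -0.933, 0.001], [-0.0, -0.002, -1.0]]
contact_force: [-0.3, -0.2, -0.8]
opening: 0.0148
finger_force: 39.3
[(0.62, array([322.88, 114.52]))] [array([ 0.48932757, -0.35671782,  0.006     ])]
318 117
268 67 [318.9328276  115.31147913]
[ 0.43208396 -0.37374684  0.25073186] 8.6
```

View pics/crop2.png

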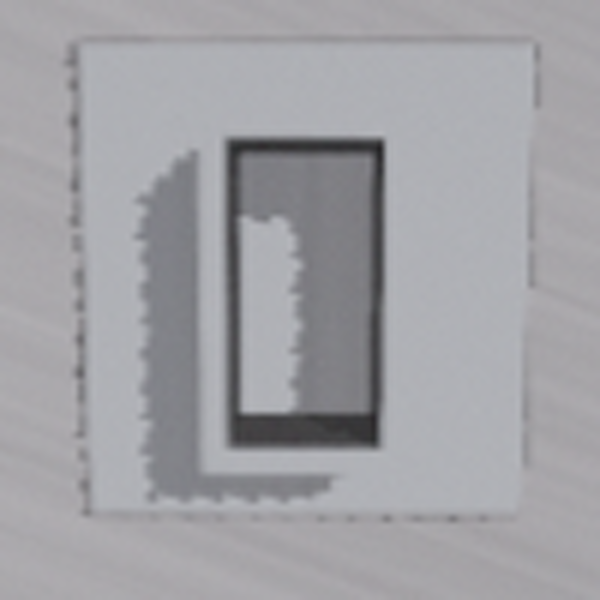

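Crop: the slot's rim spans (226,138) to (386,448), upright in the picture, so the pocket's yaw and centre are confirmed.

Run:
```python
from h import *
c=camera('wrist'); c['pose']=np.load('w4pose.npy')
f=[atz(c,(268+x/6-.4,67+y/6-.4),.066) for x,y in [(226,138),(386,138),(380,448),(228,448)]]
print(np.mean(f,0),[np.linalg.norm(f[i]-f[i-1]) for i in range(4)],[np.arctan2(*(f[a]-f[b])[1::-1]) for a,b in((0,3),(1,2))])
C=np.mean(f,0); go([C[0],C[1],.25],.367)
```

```text
[ 0.48804207 -0.35218578  0.066     ] [np.float64(0.04583917948960956), np.float64(0.023842681118363677), np.float64(0.04583543468172429), np.float64(0.02360792670054507)] [np.float64(0.362416693606118), np.float64(0.35729451987851724)]
yaw 0.369 q6 0.394 shift now [5.99 0.01 0.08] rz 0.002 or -3.139 shift after rz [5.99 0.   0.08]
```

```bash
python3 -m inch '2.2 0 0 0 0 0 1;2.2 0 0 0 0 0 1;0 0 0 0 0.131 0 1;0 0 0 0 0.131 0 1;-0.78 0 2.9 0 0 0 1;-0.78 0 2.9 0 0 0 1;-0.52 0 1.93 0 0 0 1;-0.26 0 0.97 0 0 0 1;-0.26 0 0.97 0 0 0 1;0 0 0 0 0 0 1';python3 -c "
from h import *
u=np.array([.933,.359,0]);go(np.array([.488,-.352,.109])-.016*u)"
```

```text
time: 9.65
ee_pos: [0.4724, -0.358, 0.1492]
ee_rot: [[0.901, 0.36, 0.241], [0.347, -0.933, 0.094], [0.259, -0.001, -0.966]]
contact_force: [-0.0, 0.4, 0.0]
opening: 0.0146
finger_force: 39.4
yaw 0.368 q6 0.239 shift now [-0.97  0.    3.9 ]
```

```bash
python3 -m inch '-0.25 0 1 0 0 0 1;-0.25 0 1 0 0 0 1;-0.25 0 1 0 0 0 1;-0.22 0 0.9 0 0 0 1;0 0 0 0 0 0 1;0 0 0 0 0 0 1'
```

```text
time: 10.25
ee_pos: [0.4728, -0.3584, 0.1092]
ee_rot: [[0.902, 0.359, 0.241], [0.346, -0.934, 0.093], [0.259, -0.001, -0.966]]
contact_force: [-0.8, 0.2, -0.4]
opening: 0.0148
finger_force: 39.4
```

```bash
python3 -m inch '0 0 0 0 0 0 4;0 0 0 0 0 0 4;0 0 0 0 0 0 4;0 0 0 0 0 0 4;0 0 0 0 0 0 4;0 0 -1 0 0 0 4;0 0 -2 0 0 0 4;0 0 -3 0 0 0 4;0 0 -4 0 0 0 4;0 0 -3 0 0 0 4;0 0 0 0 0 0 4'
python3 - <<'E'
from h import *
c=shot('wrist','w5.png'); d=shot('scene')
np.save('w5pose.npy',c['pose']); s=state(); print(s['time'],s['ee_pos'])
A=c['img'][:, :, ::-1][50:350,130:530]; u,v=[int(x) for x in proj(d,(.488,-.352,.08))]
B=cv2.resize(d['img'][v-40:v+35,u-50:u+50,::-1],(400,300),interpolation=cv2.INTER_CUBIC)
print(u,v); cv2.imwrite('pics/c5.png',np.hstack([A,B]))
E
```

```text
time: 11.35
ee_pos: [0.4426, -0.3731, 0.2425]
ee_rot: [[0.9, 0.358, 0.249], [0.348, -0.934, 0.084], [0.262, 0.011, -0.965]]
contact_force: [1.1, -1.3, 0.3]
opening: 0.0399
finger_force: 0.0
11.45 [ 0.44158778 -0.37102866  0.23681474]
140 256
```

View pics/c5.png

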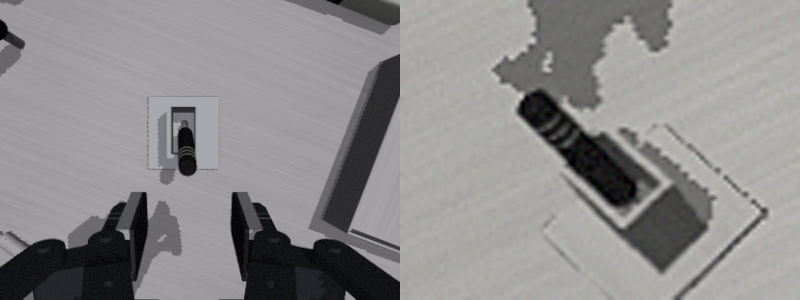

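The pin rests in the slot, leaning towards the robot along it, with its end at (317,217) of the wrist picture. Next is the screw.

```bash
python3 - <<'E'
from h import *
c=camera('wrist'); c['pose']=np.load('w5pose.npy')
u=np.array([.9345,.356,0]);n=np.array([-u[1],u[0],0]);C=np.array([.488,-.352,0])
for px in [(317,217),(316,182)]:
    o,d=ray(c,px); t=((C-o)@n)/(d@n); P=o+d*t; print(P,(P-C)@u)
go([.6155,-.0855,.25],.368)
E
python3 -m inch '0 0 0 0 -0.131 0 5;0 0 0 0 -0.131 0 5;0 0 0 0 0 -0.147 5;0 0 0 0 0 -0.147 5;0 0 0 0 0 -0.147 5;0 0 0 0 0 -0.147 5;0 0 0 0 0 -0.147 5;0 0 0 0 0 -0.147 5;0 0 0 0 0 -0.147 5;0 0 0 0 0 -0.147 5;0 0 0 0 0 -0.147 5;0 0 0 0 0 -0.147 5' && python3 -m inch '0 0 0 0 0 -0.147 5;0 0 0 0 0 -0.147 5;0 0 0 0 0 -0.147 5;0 0 0 0 0 -0.147 5;0 0 0 0 0 -0.147 5;0 0 0 0 0 -0.147 5;0 0 0 0 0 -0.147 5;0 0 0 0 0 -0.147 5;0 0 0 0 0 -0.147 5;0 0 0 0 0 -0.147 5;0 0 0 0 0 0 5' 
python3 -c "
from h import *
go([.6155,-.0855,.25],.47)"
```

```text
[ 0.50498328 -0.34553018  0.81014292] 0.018174126387218152
[ 0.4380531  -0.37102739  1.53302187] -0.05344912598280056
yaw 0.367 q6 0.228 shift now [ 25.96 -20.35   5.42] rz -0.001 or 3.14 shift after rz [ 26.51 -20.31  -1.49]
time: 12.7
ee_pos: [0.441, -0.3696, 0.2328]
ee_rot: [[-0.269, 0.963, -0.003], [0.963, 0.269, 0.003], [0.004, -0.002, -1.0]]
contact_force: [-0.2, 0.7, -0.9]
opening: 0.0501
finger_force: 0.0
time: 13.8
ee_pos: [0.441, -0.3697, 0.233]
ee_rot: [[-0.986, -0.165, -0.003], [-0.165, 0.986, 0.003], [0.002, 0.003, -1.0]]
contact_force: [-0.5, 1.0, 0.3]
opening: 0.0505
finger_force: 0.0
yaw -2.976 q6 -2.527 shift now [-21.88  25.17  -1.67] rz -0.305 or 2.837 shift after rz [-28.43  17.44  -1.7 ]
```

```bash
python3 -m inch '-2.735 3.146 0 0 0 0 5;-2.735 3.146 0 0 0 0 5;-2.735 3.146 0 0 0 0 5;-2.735 3.146 0 0 0 0 5;-2.735 3.146 0 0 0 0 5;-2.735 3.146 0 0 0 0 5;-2.735 3.146 0 0 0 0 5;-2.735 3.146 0 0 0 0 5;0 0 0 0 0 -0.15 4;0 0 0 0 0 -0.15 4;0 0 0 0 0 0 4;0 0 0 0 0 0 4'
python3 - <<'E'
from h import *
c=shot('wrist','w6.png');np.save('w6pose.npy',c['pose'])
b=best('wrist','wings',1);print(b,atz(c,b[0][1],.105)); go([.6155,-.0855,.105],.47)
u,v=[int(x) for x in proj(c,(.6155,-.0855,.118))];print(u,v)
cv2.imwrite('pics/c6.png',cv2.resize(c['img'][v-50:v+50,u-50:u+50,::-1],None,fx=5,fy=5,interpolation=cv2.INTER_CUBIC))
E
```

```text
time: 15.0
ee_pos: [0.6156, -0.0862, 0.2342]
ee_rot: [[-0.896, -0.444, -0.002], [-0.444, 0.896, 0.0], [0.001, 0.001, -1.0]]
contact_force: [-0.5, -0.1, 0.4]
opening: 0.0399
finger_force: 0.0
[(0.73, array([319.168, 194.68 ]))] [ 0.61413773 -0.08662118  0.105     ]
yaw -2.68 q6 -2.258 shift now [-0.04  0.09 12.97] rz -0.008 or 3.133 shift after rz [-0.03  0.1  12.97]
319 201
```

View pics/c6.png

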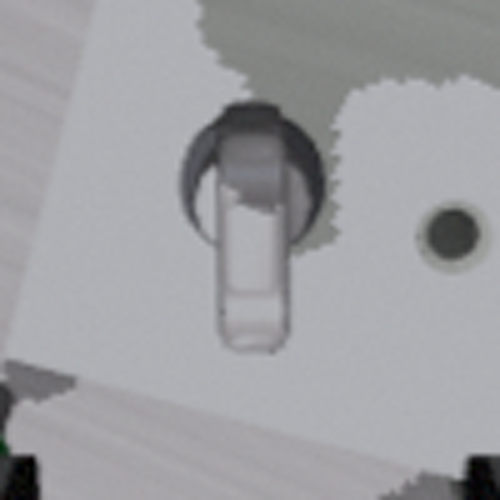

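Crop: the wings are upright and centred between the fingers at column 253, and the empty hole is at (452,235).

```bash
python3 - <<'E'
from h import *
c=camera('wrist');c['pose']=np.load('w6pose.npy');print('hole',atz(c,(359.3,197.8),.075))
E
python3 -m inch '0 0.05 3 0 0 0 4;0 0 3 0 0 0 4;0 0 3 0 0 0 4;0 0 2 0 0 0 4;0 0 1.9 0 0 0 4;0 0 0 0 0 0 4;0 0 0 0 0 0 0.5;0 0 0 0 0 0 0.5;0 0 0 0 0 0 0.5;0 0 0 0 0 0 0.5;0 0 0 0 0 0 0.5;0 0 0 0 0 0 0.5' 60; python3 -c "
from h import *
s=state();print(s['contact_force'],s['ft_torque'],s['ee_pos']);go([.6155,-.0855,.105],s=s)"
```

```text
hole [ 0.60803788 -0.049204    0.075     ]
time: 16.35
ee_pos: [0.616, -0.0856, 0.1076]
ee_rot: [[-0.894, -0.449, 0.001], [-0.449, 0.894, 0.0], [-0.001, 0.0, -1.0]]
contact_force: [-4.4, 3.1, 5.9]
opening: 0.0153
finger_force: 59.1
[-4.36688245  3.09871164  5.89901648] [0.55834029 0.73327189 0.02609065] [ 0.6159905  -0.08558308  0.10760243]
yaw -2.676 q6 -2.261 shift now [0.04 0.03 0.26]
```

```bash
python3 -m inch '0 0 0 0 0 0 3;0 0 0 0 0 0 3;0 0 -0.7 0 0 0 3;0 0 0 0 0 0 0.5;0 0 0 0 0 0 0.5;0 0 0 0 0 0 0.5;0 0 0 0 0 0 0.5;0 0 0 0 0 0 0.5;0 0 0 0 0 0 0.5' 60; python3 -c "
from h import *
s=state();print(s['contact_force'],s['ft_torque'],s['ee_pos']);go([.6155,-.0855,.112],s=s)"
```

```text
time: 17.25
ee_pos: [0.6163, -0.0855, 0.1147]
ee_rot: [[-0.894, -0.449, 0.001], [-0.449, 0.894, 0.001], [-0.001, 0.0, -1.0]]
contact_force: [-2.3, 2.9, 5.5]
opening: 0.0097
finger_force: 59.6
[-2.32693592  2.89067533  5.50679592] [ 0.44951001  0.29678544 -0.02867567] [ 0.61628592 -0.0854567   0.11468549]
yaw -2.676 q6 -2.261 shift now [0.07 0.03 0.27]
```

```bash
python3 -m inch '0 0 0 0 0 0.14 0.5;0 0 0 0 0 0.14 0.5;0 0 0 0 0 0.14 0.5;0 0 0 0 0 0.14 0.5;0 0 0 0 0 0.14 0.5;0 0 0 0 0 0.14 0.5;0 0 0 0 0 0.14 0.5;0 0 0 0 0 0.14 0.5;0 0 0 0 0 0.14 0.5;0 0 0 0 0 0.14 0.5;0 0 0 0 0 0.14 0.5;0 0 0 0 0 0.14 0.5' 60; python3 -c "
from h import *
s=state();print(s['contact_force'],s['ft_torque'],s['ee_pos'],s['joint_efforts'][5]);go([.6155,-.0855,.112],s=s)"
```

```text
time: 18.45
ee_pos: [0.6154, -0.0875, 0.1147]
ee_rot: [[-0.344, 0.939, -0.001], [0.939, 0.344, -0.003], [-0.003, -0.002, -1.0]]
contact_force: [-5.4, -4.5, 7.4]
opening: 0.0099
finger_force: 59.9
[-5.38834649 -4.52497562  7.38173731] [-0.67075224  1.05842924  0.06351212] [ 0.61539411 -0.08747863  0.11465566] -1.0764983296394348
yaw 1.922 q6 -0.575 shift now [0.18 0.08 0.26]
```

```bash
python3 -m inch '0 0 0 0 0 0.08 0.5;0 0 0 0 0 0.08 0.5;0 0 0 0 0 0.08 0.5;0 0 0 0 0 0.08 0.5' 60; python3 -c "
from h import *
s=state();print(s['contact_force'],s['ft_torque'],s['ee_pos'],s['joint_efforts'][5]);go([.6155,-.0855,.112],s=s)"
```

```text
time: 18.85
ee_pos: [0.615, -0.0876, 0.1147]
ee_rot: [[-0.033, 0.999, -0.003], [0.999, 0.033, -0.003], [-0.003, -0.003, -1.0]]
contact_force: [-7.5, -4.3, 8.5]
opening: 0.01
finger_force: 60.0
[-7.47557111 -4.28835148  8.51868404] [-0.67705894  1.28891849  0.06456608] [ 0.61495733 -0.08755384  0.11466476] -0.5874413810670376
yaw 1.604 q6 -0.258 shift now [0.2  0.06 0.27]
```

```bash
cat > t.py <<'E'
from h import *
s=state();R=s['ee_rot'];print('T',np.round(s['ft_torque'],3),'F',np.round(s['contact_force'],1),'q6 eff',round(s['joint_efforts'][5],2),'yaw',round(float(np.arctan2(R[1][0],R[0][0])),4),'q6',round(s['q'][5],3),s['ee_pos'],s['opening'],s['time'])
E
python3 -m inch '0 0 0 0 0 0.04 0.5;0 0 0 0 0 0.04 0.5;0 0 0 0 0 0.04 0.5;0 0 0 0 0 0.04 0.5;0 0 0 0 0 0.04 0.5' >/dev/null; python3 t.py
python3 -m inch '0 0 0 0 0 0.04 0.5;0 0 0 0 0 0.04 0.5;0 0 0 0 0 0.04 0.5' >/dev/null; python3 t.py
```

```text
T [-0.62   1.505  0.005] F [-8.5 -3.9  8.7] q6 eff -0.26 yaw 1.4057 q6 -0.059 [ 0.61467128 -0.08753264  0.11467313] 0.00983907190408313 19.35
T [-0.694  1.625  0.016] F [-9.1 -3.9  9.9] q6 eff -0.26 yaw 1.2856 q6 0.061 [ 0.61448923 -0.08748652  0.11467271] 0.009759207751017813 19.65
```

```bash
python3 -m inch '0 0 0 0 0 0.04 0.5;0 0 0 0 0 0.04 0.5;0 0 0 0 0 0.04 0.5' >/dev/null; python3 t.py
```

```text
T [-0.543  1.706  0.093] F [-9.9 -3.4  9.6] q6 eff -0.26 yaw 1.1656 q6 0.181 [ 0.61433432 -0.08741366  0.11468151] 0.010037310928151551 19.95
```

```bash
python3 -m inch '0 -0.08 0 0 0 0 0.5;0 0 0 0 0 0.04 0.5;0 0 0 0 0 0.04 0.5;0 0 0 0 0 0.04 0.5' >/dev/null; python3 t.py;python3 -m inch '0 0 0 0 0 0.03 0.5;0 0 0 0 0 0.03 0.5;0 0 0 0 0 0.03 0.5' >/dev/null; python3 t.py
```

```text
T [-0.655  1.448  0.068] F [-7.6 -4.6  8.8] q6 eff -0.27 yaw 1.0456 q6 0.301 [ 0.61407127 -0.08730716  0.11468   ] 0.009571140088452307 20.35
T [-0.631  1.485  0.129] F [-8.  -4.2  9.9] q6 eff -0.19 yaw 0.9559 q6 0.39 [ 0.61395816 -0.0872356   0.11466832] 0.00988328523377697 20.65
```

```bash
python3 -m inch '0 0 0 0 0 0.03 0.5;0 0 0 0 0 0.03 0.5;0 0 0 0 0 0.03 0.5' >/dev/null; python3 t.py
```

```text
T [-0.632  1.495  0.036] F [-9.1 -3.9 10.5] q6 eff -0.19 yaw 0.866 q6 0.48 [ 0.61388702 -0.08712839  0.11469241] 0.009687814871380653 20.95
```

```bash
python3 -m inch '0 0 0 0 0 0.03 0.5;0 0 0 0 0 0.03 0.5;0 0 0 0 0 0.03 0.5' >/dev/null; python3 t.py
```

```text
T [-0.529  1.602  0.064] F [-9.  -3.3  9.5] q6 eff -0.19 yaw 0.776 q6 0.57 [ 0.61375458 -0.08702526  0.11464936] 0.009937490701139242 21.25
```

```bash
python3 -m inch '0 0 0 0 0 0.03 0.5;0 0 0 0 0 0.03 0.5;0 0 0 0 0 0.03 0.5' >/dev/null; python3 t.py
```

```text
T [-0.38   1.538  1.244] F [-10.1  -2.5  10.2] q6 eff 1.01 yaw 0.6893 q6 0.658 [ 0.61376554 -0.08701146  0.1146901 ] 0.009592853442937307 21.55
```

```bash
python3 -m inch '0 0 0 0 0 0.03 0.5;0 0 0 0 0 0.03 0.5;0 0 0 0 0 0.03 0.5' >/dev/null; python3 t.py
```

```text
T [-0.301  1.554  2.451] F [-9.4 -2.7  9.7] q6 eff 2.2 yaw 0.6036 q6 0.745 [ 0.61378108 -0.08693812  0.11479111] 0.009741168593632579 21.85
```

The torque starts rising at yaw 0.773, so that is the stop. I'll check that it unloads at the same angle.

```bash
python3 -m inch '0 0 0 0 0 -0.05 0.5;0 0 0 0 0 -0.05 0.5;0 0 0 0 0 0 0.5' >/dev/null; python3 t.py; python3 -m inch '0 0 0 0 0 -0.04 0.5;0 0 0 0 0 0 0.5' >/dev/null; python3 t.py
```

```text
T [-0.472  1.506  1.054] F [-8.9 -3.  10.1] q6 eff 0.87 yaw 0.7015 q6 0.646 [ 0.61375969 -0.08694654  0.11469417] 0.0100193444600224 22.15
T [-0.497  1.595  0.199] F [-8.8 -4.2 10.3] q6 eff 0.06 yaw 0.7384 q6 0.608 [ 0.61372366 -0.08697898  0.11465746] 0.01010600214234166 22.35
```

```bash
python3 -m inch '0 0 0 0 0 -0.14 0.5;0 0 0 0 0 -0.14 0.5;0 0 0 0 0 -0.14 0.5;0 0 0 0 0 -0.14 0.5;0 0 0 0 0 -0.14 0.5;0 0 0 0 0 -0.14 0.5;0 0 0 0 0 -0.14 0.5;0 0 0 0 0 -0.14 0.5;0 0 0 0 0 -0.14 0.5;0 0 0 0 0 -0.14 0.5;0 0 0 0 0 -0.11 0.5;0 0 0 0 0 0 0.5' >/dev/null; python3 t.py
```

```text
T [-0.923  0.341  0.004] F [-2.  -5.9  4.9] q6 eff -0.43 yaw 2.2468 q6 -0.901 [ 0.61574229 -0.08720223  0.11469579] 0.010045748852914487 23.55
```

Remaining: 2.343 − 2.247 = 0.096. After that I'll open and back away upward.

```bash
python3 -m inch '0 0 0 0 0 -0.048 0.5;0 0 0 0 0 -0.048 0.5;0 0 0 0 0 0 0.5' >/dev/null; python3 t.py;  python3 -m inch '0 0 0 0 0 0 3;0 0 0 0 0 0 3;0 0 0 0 0 0 3;0 0 -1 0 0 0 4;0 0 -3 0 0 0 4;0 0 -4 0 0 0 4;0 0 -5 0 0 0 4;0 0 0 0 0 0 4;0 0 0 0 0 0 4'
python3 - <<'E'
from h import *
s=state()
c=shot('wrist','w7.png');np.save('w7pose.npy',c['pose']);d=shot('scene','s7.png');t=shot('top','t7.png')
go([.431,-.3745,.25],.367,s); print(s['time'],s['q'])
u,v=[int(x) for x in proj(c,(.6155,-.0865,.118))]
A=cv2.resize(c['img'][v-40:v+60,u-50:u+50,::-1],(400,400),interpolation=cv2.INTER_CUBIC)
x,y=[int(k) for k in proj(d,(.488,-.352,.08))]
B=cv2.resize(d['img'][y-50:y+50,x-50:x+50,::-1],(400,400),interpolation=cv2.INTER_CUBIC)
print(u,v,x,y);cv2.imwrite('pics/c7.png',np.hstack([A,B]))
E
```

```text
T [-0.897  0.255  0.068] F [-1.8 -4.8  4.4] q6 eff -0.11 yaw 2.3411 q6 -0.995 [ 0.61584694 -0.08710509  0.11468757] 0.009918680539402971 23.85
time: 24.75
ee_pos: [0.6161, -0.0856, 0.2465]
ee_rot: [[-0.698, 0.717, 0.005], [0.717, 0.698, -0.001], [-0.004, 0.003, -1.0]]
contact_force: [-1.0, -0.6, 0.5]
opening: 0.04
finger_force: 0.0
yaw 2.343 q6 -0.996 shift now [ -7.79 -33.42  -0.42] rz -1.166 or 1.976 shift after rz [ 27.65 -20.33  -0.35]
24.75 [-2.24377257e-01  6.25959448e-02  1.72235888e+00  2.07247915e-04
  1.35139346e+00 -9.96366849e-01]
316 196 140 256
```

View pics/c7.png

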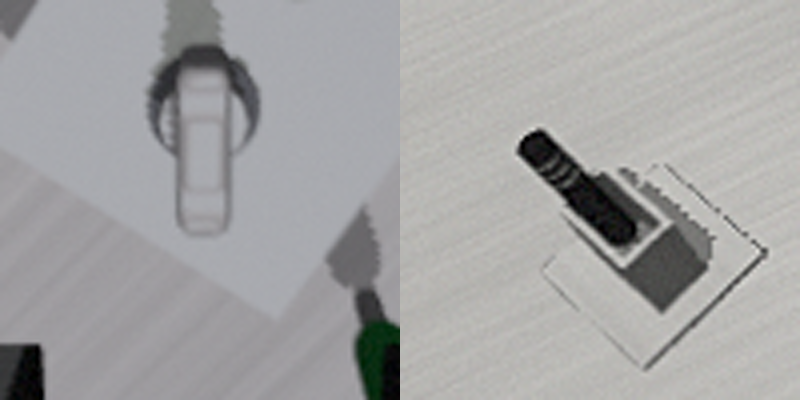

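The left crop shows the wings lined up with the tool axis at yaw 2.341. The right crop shows the parked pin, its grip end at scene pixel (123,242).

Run:
```python
from h import *
c=camera('scene'); w=camera('wrist'); w['pose']=np.load('w5pose.npy')
u=np.array([.9345,.356,0]);n=np.array([-u[1],u[0],0]);C=np.array([.488,-.352,0])
for px in [(123.3,241.8),(124.5,241)]:
    o,d=ray(c,px); P=o+d*((C-o)@n)/(d@n); print(P,(P-C)@u,np.arccos((P[2]-.007)/.112),proj(w,P))
for th in (.35,.4,.45,.5):
  # tip touching +x wall? grip touching -x rim
  cx=-.023+.008/np.cos(th)+.060*np.tan(th)-.0 # axis x at floor
  tip=C+u*cx+[0,0,.006+.004*np.sin(th)]; E=tip+.112*(-np.sin(th)*u+np.array([0,0,np.cos(th)]))
  print(th,cx,E,(E-C)@u,proj(w,E),proj(c,E))
```

```text
[ 0.42780578 -0.37493113  0.06103612] -0.06441497932567555 1.0673292008758886 [313.0138105  245.45067619]
[ 0.45080492 -0.36616955  0.09538266] -0.039803165347398806 0.6614035634505254 [312.76441593 223.69187405]
0.35 0.007418031156893434 [ 0.45904309 -0.3630312   0.11258134] -0.030987336674353178 [312.61040749 214.92560848] [123.99793788 239.53611807]
0.4 0.011053228551355614 [ 0.45757116 -0.36359194  0.1107165 ] -0.03256248052989014 [312.62715135 216.67935814] [123.85218648 239.51582431]
0.45 0.014867779192784522 [ 0.45636871 -0.36405002  0.10858994] -0.033849249147139784 [312.6467072  218.03857508] [123.85191664 239.64214785]
0.5 0.018894100809223817 [ 0.45547794 -0.36438936  0.10620695] -0.034802473055384225 [312.66896195 218.9556168 ] [124.00949555 239.92578616]
```

```bash
python3 -m inch '0 0 0 0 0 0.145 4;0 0 0 0 0 0.145 4;0 0 0 0 0 0.145 4;0 0 0 0 0 0.145 4;0 0 0 0 0 0.145 4;0 0 0 0 0 0.145 4;0 0 0 0 0 0.145 4;0 0 0 0 0 0.145 4;0 0 0 0 0 0.145 4;0 0 0 0 0 0.145 4;0 0 0 0 0 0.145 4;0 0 0 0 0 0.145 4' >/dev/null && python3 -m inch '0 0 0 0 0 0.12 4;0 0 0 0 0 0.12 4;-3.57 2.54 0 0 0 0 4;-3.57 2.54 0 0 0 0 4;-3.57 2.54 0 0 0 0 4;-3.57 2.54 0 0 0 0 4;-3.57 2.54 0 0 0 0 4;-3.57 2.54 0 0 0 0 4;-3.57 2.54 0 0 0 0 4;-3.57 2.54 0 0 0 0 4;0 0 0 0 0 0 4' >/dev/null && python3 -m inch '0 0 0 0 0.15 0 4;0 0 0 0 0.15 0 4;0 0 0 0 0.15 0 4;0 0 0 0 0 0 4;0 0 0 0 0 0 4'
python3 - <<'E'
from h import *
s=state(); c=shot('wrist','w8.png'); np.save('w8pose.npy',c['pose'])
u=np.array([.9345,.356,0]);C=np.array([.488,-.352,0])
go(C-u*.0277+[0,0,.096],s=s); print(s['q'],s['time'])
for th in (.35,.4,.45,.5):
  cx=-.023+.008/np.cos(th)+.060*np.tan(th)
  tip=C+u*cx+[0,0,.006+.004*np.sin(th)]; a=-np.sin(th)*u+np.array([0,0,np.cos(th)])
  print(th,proj(c,tip+.112*a),proj(c,tip+.075*a))
E
```

```text
time: 27.8
ee_pos: [0.4197, -0.3765, 0.2423]
ee_rot: [[0.843, 0.354, 0.404], [0.318, -0.935, 0.155], [0.433, -0.002, -0.902]]
contact_force: [-0.8, 0.3, -1.2]
opening: 0.04
finger_force: 0.0
yaw 0.361 q6 0.053 shift now [-2.29  0.17 15.12] 
[-1.02402833 -0.13732914  1.96683925  0.46355038  1.26021842  0.0528193 ] 27.8
0.35 [320.60911264 216.08637767] [320.45233017 206.88054636]
0.4 [320.60740393 218.19706785] [320.44847668 206.90304328]
0.45 [320.60373513 219.97467472] [320.44340573 206.68984027]
0.5 [320.59802678 221.36681561] [320.43703354 206.20188704]
```

View pics/w8.png

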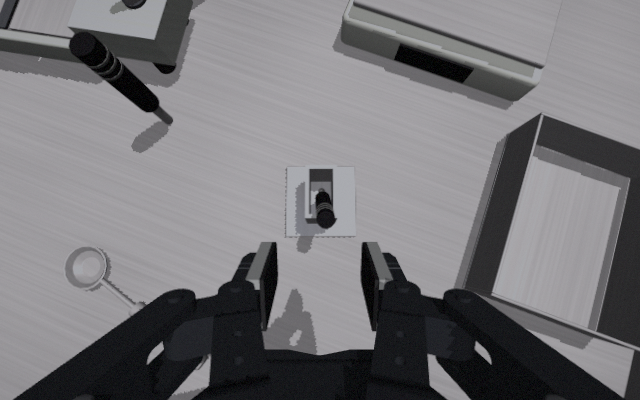

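The pin's end is at (326,216), about 4 mm to the tool's +y side and leaning roughly 0.4 rad. I'll adjust for both and grasp.

```bash
python3 -m inch '-0.7 0.25 0 0 -0.05 0 4;-0.75 0.25 3 0 0 0 4;0 0 3 0 0 0 4;0 0 3 0 0 0 4;0 0 3 0 0 0 4;0 0 2 0 0 0 4;0 0 1 0 0 0 4;0 0 0 0 0 0 4' 40; python3 t.py;  python3 -m inch '0 0 0 0 0 0 0.8;0 0 0 0 0 0 0.8;0 0 0 0 0 0 0.8;0 0 0 0 0 0 0.8;0 0 0 0 0 0 0.8;0 0 0 0 0 0 0.8' 40; python3 t.py
```

```text
time: 28.65
ee_pos: [0.4648, -0.364, 0.0979]
ee_rot: [[0.861, 0.357, 0.362], [0.329, -0.934, 0.141], [0.388, -0.002, -0.922]]
contact_force: [-0.3, 0.7, -1.2]
opening: 0.0399
finger_force: 0.0
T [-0.103  0.177  0.014] F [-0.3  0.7 -1.2] q6 eff -0.01 yaw 0.3645 q6 0.041 [ 0.46484406 -0.3640392   0.09789387] 0.03993859736463188 28.65
time: 29.25
ee_pos: [0.4645, -0.366, 0.1003]
ee_rot: [[0.861, 0.355, 0.365], [0.327, -0.935, 0.137], [0.39, 0.001, -0.921]]
contact_force: [-0.6, 1.2, 5.3]
opening: 0.0147
finger_force: 39.2
T [ 0.455 -0.069  0.197] F [-0.6  1.2  5.3] q6 eff -0.0 yaw 0.3631 q6 0.04 [ 0.46447867 -0.36600853  0.10030897] 0.014672256230782858 29.25
```

```bash
python3 -m inch '0 0 -1 0 0 0 0.8;0 0 -2 0 0 0 0.8;0 0 -3 0 0 0 0.8;0 0 -4 0 0 0 0.8;0 0 -4 0 0 0 0.8;0 0 0 0 -0.14 0 0.8;0 0 0 0 -0.14 0 0.8;0 0 0 0 -0.12 0 0.8;0 0 -3 0 0 0 0.8;0 0 -3 0 0 0 0.8;0 0 0 0 0 0 0.8;0 0 0 0 0 0 0.8'
python3 - <<'E'
from h import *
s=state(); c=shot('wrist','w9.png'); d=shot('scene','s9.png')
go([.608,-.0492,.29],1.766,s); print(s['time'],s['q'])
R=np.array(s['ee_rot']);p=np.array(s['ee_pos'])
for L in(.095,.1,.105): print(proj(c,p+R@[0,0,L]),proj(d,p+R@[0,0,L]))
print(proj(d,p+R@[0,0,-.012]))
x,y=[int(k) for k in proj(d,p+R@[0,0,.05])]
A=cv2.resize(c['img'][150:310,240:400,::-1],(400,400),interpolation=cv2.INTER_CUBIC)
B=cv2.resize(d['img'][y-40:y+40,max(0,x-40):max(0,x-40)+80,::-1],(400,400),interpolation=cv2.INTER_CUBIC); print(x-40,y-40)
cv2.imwrite('pics/c9.png',np.hstack([A,B]))
E
```

```text
time: 30.45
ee_pos: [0.4129, -0.3854, 0.2887]
ee_rot: [[0.935, 0.354, 0.001], [0.354, -0.935, -0.002], [-0.0, 0.002, -1.0]]
contact_force: [-0.3, 1.0, -1.4]
opening: 0.0145
finger_force: 39.2
yaw 0.362 q6 0.363 shift now [ 30.16 -24.52  -0.18] rz -1.404 or 1.738 shift after rz [29.19 25.66 -0.13]
30.45 [-8.45578143e-01 -8.65797134e-02  1.79924114e+00 -8.34529671e-04
  1.42716138e+00  3.63060671e-01]
[318.62362138 210.49461303] [ 87.1112248 204.5608782]
[318.62785675 208.31477683] [ 88.35071793 206.02367641]
[318.63192189 206.22274708] [ 89.57690493 207.47045127]
[ 56.95170426 168.86625821]
35 150
```

View pics/c9.png

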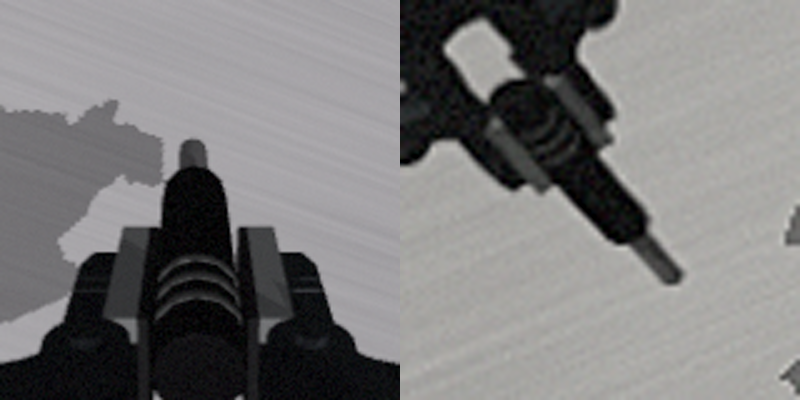

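Run:
```python
from h import *
s=state(); c=camera('wrist'); d=camera('scene')
W=np.eye(4);W[:3,:3]=s['ee_rot'];W[:3,3]=s['ee_pos'];c['pose']=W@np.array(c['tool_from_camera'])
R=np.array(s['ee_rot']);p=np.array(s['ee_pos'])
from scipy.optimize import least_squares
def tri(a,b):
    f=lambda t:np.r_[proj(c,p+R@t)-a,proj(d,p+R@t)-b]
    r=least_squares(f,[0,0,.1]);return r.x,r.fun
print(tri((317.2,207.2),(90.4,205.6)))
print(tri((317.2,207.2),(89.4,205.6)))
# grip/shank shoulder centre
print(tri((317.2,217.5),(81.6,197.8)))
print([proj(d,p+R@[x,0,.1]) for x in(-.005,0,.005)],[proj(c,p+R@[x,0,.1]) for x in(-.005,0,.005)])
```

```text
(array([ 0.00103488, -0.00113173,  0.09944738]), array([-0.16190896, -0.02367367, -0.30600991,  0.22958937]))
(array([ 0.00178399, -0.00091535,  0.09699504]), array([ 0.12379225,  0.01828079,  0.23612267, -0.17652146]))
(array([ 0.00519981, -0.00057428,  0.06540137]), array([ 0.44414089,  0.06991534,  0.95267751, -0.69467018]))
[array([ 87.73015973, 204.60584991]), array([ 89.36482187, 206.09490283]), array([ 91.00728529, 207.59072296])] [array([318.6222771 , 214.90633892]), array([318.62047828, 208.31646115]), array([318.61866173, 201.64648415])]
```

```bash
python3 -m inch '3.77 -3.06 0 0 0 0 0.8;3.77 -3.06 0 0 0 0 0.8;3.77 -3.06 0 0 0 0 0.8;3.77 -3.06 0 0 0 0 0.8;3.77 -3.06 0 0 0 0 0.8;3.77 -3.06 0 0 0 0 0.8;3.77 -3.06 0 0 0 0 0.8;3.77 -3.06 0 0 0 0 0.8;0 0 0 0 0 -0.14 0.8;0 0 0 0 0 -0.14 0.8;0 0 0 0 0 -0.14 0.8;0 0 0 0 0 -0.14 0.8' >/dev/null; python3 -m inch '0 0 0 0 0 -0.14 0.8;0 0 0 0 0 -0.14 0.8;0 0 0 0 0 -0.14 0.8;0 0 0 0 0 -0.14 0.8;0 0 0 0 0 -0.14 0.8;0 0 0 0 0 -0.14 0.8;0 0 0 0 0 0 0.8;0 0 0 0 0 0 0.8'; python3 -c "
from h import *
go([.6103,-.05,.2],1.766)"
```

```text
time: 32.65
ee_pos: [0.6079, -0.049, 0.2871]
ee_rot: [[-0.188, 0.982, -0.002], [0.982, 0.188, 0.0], [0.0, -0.001, -1.0]]
contact_force: [0.5, -0.4, -0.6]
opening: 0.0146
finger_force: 39.3
yaw 1.76 q6 -0.357 shift now [-0.14  0.23  8.71] rz -0.006 or 3.135 shift after rz [-0.14  0.22  8.71]
```

```bash
python3 -m inch '-0.07 0.11 3 0 0 0 0.8;-0.07 0.11 3 0 0 0 0.8;0 0 2.5 0 0 0 0.8;0 0 1.3 0 0 0 0.8;0 0 0 0 0 0 0.8;0 0 0 0 0 0 0.8'
python3 - <<'E'
from h import *
s=state();c=shot('wrist','w10.png')
b=best('wrist','pin_hole',2);print([(x,atz(c,x[1],.075)) for x in b]);R=np.array(s['ee_rot']);p=np.array(s['ee_pos'])
print('tip pred',proj(c,p+R@[.001,-.0011,.0994]),'hole pred',proj(c,[.609,-.0492,.075]))
go([.6103,-.05,.1394],s=s)
E
```

```text
time: 33.25
ee_pos: [0.6112, -0.05, 0.1909]
ee_rot: [[-0.19, 0.982, 0.001], [0.982, 0.19, -0.0], [-0.0, 0.001, -1.0]]
contact_force: [-0.5, 0.8, -0.3]
opening: 0.0147
finger_force: 39.3
[((0.74, array([314.496, 195.6  ])), array([ 0.60758994, -0.04609547,  0.075     ]))]
tip pred [316.69725272 206.5936885 ] hole pred [315.55235268 199.78167266]
yaw 1.762 q6 -0.36 shift now [ 0.02 -0.09  5.15]
```

Run:
```python
import cv2
g=cv2.imread('pics/w10.png',0)
print('cols 302..331'); 
for r in range(184,222): print(r,' '.join('%3d'%v for v in g[r,302:332]))
```

```text
cols 302..331
184 137 138 136 134 134 134 138 137 140 145 147 165 178 181 181 180 181 181 181 176 178 182 180 181 181 180 181 182 181 181
185 139 136 136 134 134 133 135 136 158 177 180 176 178 181 181 181 180 182 180 181 181 180 180 180 180 180 180 181 180 182
186 138 137 137 133 132 134 136 136 162 178 181 182 181 182 182 181 180 181 181 180 181 181 182 181 181 182 180 180 180 180
187 139 137 136 133 134 133 135 137 151 170 177 180 181 182 181 181 182 182 179 180 182 181 181 181 181 180 183 182 181 181
188 141 139 136 135 133 135 135 138 138 137 148 172 182 181 182 181 180 181 181 180 181 181 180 181 179 181 180 181 179 181
189 138 136 135 134 134 134 133 138 136 135 153 174 178 179 178 180 181 181 181 181 181 180 181 180 181 182 181 181 181 181
190 139 137 136 136 131 134 134 136 135 134 149 167 169 166 168 171 175 178 181 182 180 181 181 181 181 182 181 180 180 180
191 138 138 136 133 133 134 135 134 128 116 146 152 148 149 149 148 153 161 173 179 179 181 181 180 181 180 182 181 181 182
192 138 137 134 133 132 134 133 124 110 116 136 128 112 102 106 120 140 147 154 167 177 182 18
[... 2925 characters left out ...]
  70  56  56  46  34  31  39  45  50  48  53 156 178 182 180 180 181 181 182 181
217 182 181 181 181 181 181 181 181 176 127  53  31  19   8  13   6   1   9  13  16  30 119 166 180 182 181 181 181 181 182
218 181 180 181 181 181 180 182 174 130  59   5   6  11  11   5   8   4   3   6   5   4   2 116 162 178 180 181 181 180 180
219 181 180 181 181 181 180 175 130  59   4   6   1   6  10  11   0   8   4   5  11   0   1  14  82 156 178 182 181 180 179
220 172 175 176 179 182 175 133  58   6   7  11   5  10  10   7   6   9   5   5   0   5   7   2   2  79 156 179 180 181 180
221 134 135 135 170 176 133  59   1   8   2   9   3   1   1  10  12  13   7   5   9   9   0   7   1  17  80 156 178 181 181
```

Run:
```python
from h import *
from scipy.optimize import brentq
s=state();c=camera('wrist');W=np.eye(4);W[:3,:3]=s['ee_rot'];W[:3,3]=s['ee_pos'];c['pose']=W@np.array(c['tool_from_camera'])
R=np.array(s['ee_rot']);p=np.array(s['ee_pos'])
for L in(.0975,.0994,.1013):
    e=brentq(lambda x:proj(c,p+R@[x,-.001,L])[1]-205.7,-.02,.02); k=brentq(lambda x:proj(c,p+R@[x,-.001,L-.035])[1]-216.7,-.02,.02)
    print(L,'tip x',e-.004,'shoulder x',k-.008, 'tip world',p+R@[e-.004,-.001,L])
print('hole',atz(c,(315.3,198.1),.073), R.T@(atz(c,(315.3,198.1),.073)-p), proj(c,p+R@[-.002,-.001,.0994]))
x=[brentq(lambda y:proj(c,p+R@[0,y,l])[0]-v,-.03,.03) for v,l in((317.0,.098),(316.9,.065))];print('tool y tip, shoulder',x)
```

```text
0.0975 tip x -0.0017346096366430588 shoulder x -0.0017120879255680937 tip world [ 0.61148078 -0.05205738  0.0947417 ]
0.0994 tip x -0.002329268420047861 shoulder x -0.0023780446384463133 tip world [ 0.61160035 -0.05264222  0.09284242]
0.1013 tip x -0.002923927204119415 shoulder x -0.003044001354368329 tip world [ 0.61171992 -0.05322707  0.09094313]
hole [ 0.60962815 -0.04902744  0.073     ] [ 0.00161841 -0.00231108  0.11923367] [316.84883818 210.58253817]
tool y tip, shoulder [-0.0008803443900780723, -0.0007566360944193632]
```

```bash
python3 -m inch '0.35 -0.13 0 0 0 0 0.8;0 0 0 0 0 0 0.8;0 0 0.8 0 0 0 0.8;0 0 0.5 0 0 0 0.8;0 0 0.3 0 0 0 0.8;0 0 0.3 0 0 0 0.8;0 0 0.2 0 0 0 0.8'; python3 t.py
python3 - <<'E'
from h import *
c=shot('wrist','w11.png');g=cv2.cvtColor(c['img'],cv2.COLOR_RGB2GRAY)
for r in range(186,222): print(r,' '.join('%3d'%v for v in g[r,304:330]))
E
```

```text
time: 34.1
ee_pos: [0.6086, -0.0467, 0.1685]
ee_rot: [[-0.191, 0.982, -0.001], [0.982, 0.191, 0.0], [0.0, -0.001, -1.0]]
contact_force: [0.3, 0.0, -0.6]
opening: 0.0145
finger_force: 39.2
T [0.014 0.022 0.032] F [ 0.3  0.  -0.6] q6 eff 0.0 yaw 1.7628 q6 -0.357 [ 0.60858147 -0.0467373   0.16848502] 0.014524087268210252 34.1
186 140 137 136 133 135 137 137 139 140 138 136 136 135 136 136 135 141 139 139 136 138 135 137 138 135 137
187 139 137 134 134 136 136 137 136 139 138 137 137 137 136 136 137 137 137 137 139 135 137 135 137 136 136
188 138 137 135 135 136 136 135 138 139 140 137 136 136 137 136 137 136 138 136 136 136 134 135 136 138 135
189 139 138 135 135 133 135 136 137 137 137 137 136 136 137 135 136 136 138 138 136 136 137 136 137 136 136
190 139 137 133 134 134 134 136 139 137 137 135 137 137 137 138 136 135 138 138 136 135 135 135 138 137 135
191 139 135 137 133 134 135 136 138 137 138 136 136 136 137 136 136 137 137 137 137 135 135 136 135 135 137
192 138 136 135 132 135 135 137 139 140 137 136 134 137 138 136 136 136 138 136 136 134 136 136 136 136 137
193 138 136 136 134
[... 2412 characters left out ...]
  57  59  55  59  55  57  94 139 151 150 170 181 181
216 155 134 135 132 126 149 160 119  66  57  59  44  28  33  40  41  50  51  51 128 150 149 158 177 182 182
217 161 146 147 144 135 153 156 115  52  35  16   6   7   1   6   9  17  20  24  95 137 151 167 180 182 183
218 182 182 182 182 159 161 125  47   6  14   1   2   6   0   9   5   2  11   8  11  89 146 176 182 182 182
219 182 182 182 183 176 134  58   9  17   7   9   8   7  14  15   8   6  11  11  12   4  83 157 180 181 182
220 182 183 183 177 133  55   9   8   4   7  13  12  15   7   3  13   7  18   1  10   8   0  82 158 179 181
221 182 182 176 135  60   5   5  13   9   8  14   7   8  12   1  10  10   6   8  11  12   9   9  81 157 180
```

```bash
python3 -m inch '0 0.03 0.4 0 0 0 0.8;0 0 0.4 0 0 0 0.8;0 0 0.4 0 0 0 0.8' >/dev/null; python3 t.py
```

```text
T [-0.018  0.012 -0.017] F [ 0.1  0.7 -0.6] q6 eff 0.0 yaw 1.7628 q6 -0.356 [ 0.60905044 -0.0466678   0.15675587] 0.014878710017823227 34.45
```

```bash
python3 -m inch '0 0 0.4 0 0 0 0.8;0 0 0.4 0 0 0 0.8;0 0 0.4 0 0 0 0.8;0 0 0 0 0 0 0.8' >/dev/null; python3 t.py; python3 -m inch '0 0 0.2 0 0 0 0.8;0 0 0.2 0 0 0 0.8;0 0 0 0 0 0 0.8' >/dev/null; python3 t.py
```

```text
T [ 0.019 -0.002 -0.014] F [-0.3  0.4 -1.1] q6 eff -0.0 yaw 1.7628 q6 -0.356 [ 0.608537   -0.04659005  0.14410861] 0.01486189586152066 34.85
T [ 0.018  0.069 -0.102] F [-0.1  0.4  1.4] q6 eff -0.0 yaw 1.7628 q6 -0.356 [ 0.60931548 -0.04670761  0.14157183] 0.014514690058721092 35.15
```

```bash
python3 -m inch '0 0 0.1 0 0 0 0.8;0 0 0.1 0 0 0 0.8;0 0 0 0 0 0 0.8' >/dev/null; python3 t.py; python3 -m inch '0 0 0.1 0 0 0 0.8;0 0 0 0 0 0 0.8' >/dev/null; python3 t.py
```

```text
T [ 0.055  0.818 -0.062] F [-2.8 -0.6  9. ] q6 eff -0.02 yaw 1.7629 q6 -0.356 [ 0.60963963 -0.04680803  0.14145295] 0.014914057528078764 35.45
T [ 0.061  1.113 -0.067] F [-5.4  0.  12.9] q6 eff -0.02 yaw 1.7629 q6 -0.356 [ 0.60979678 -0.04688281  0.14138724] 0.014745903399874508 35.65
```

```bash
python3 -m inch '0 0 -0.2 0 0 0 0.8;0 0 0 0 0 0 4;0 0 0 0 0 0 4;0 0 0 0 0 0 4;0 0 -2 0 0 0 4;0 0 -3 0 0 0 4;0 0 0 0 0 0 0;0 0 0 0 0 0 0;0 0 0 0 0 0 0;0 0 0 0 0 0 0;0 0 0 0 0 0 0' >/dev/null; python3 t.py
```

```text
T [ 0.001 -0.036  0.037] F [-0.2 -0.3  0.1] q6 eff 0.0 yaw 1.7628 q6 -0.356 [ 0.60841729 -0.04656442  0.18870357] 0.0003435321739057772 36.75
```

```bash
python3 -m inch '-0.2 0 0.8 0 0 0 0;0 0 0.6 0 0 0 0;0 0 0 0 0 0 0' >/dev/null; python3 t.py; python3 -m inch '0 0 0.15 0 0 0 0;0 0 0.15 0 0 0 0;0 0 0 0 0 0 0' >/dev/null; python3 t.py;  python3 -m inch '0 0 0.15 0 0 0 0;0 0 0 0 0 0 0' >/dev/null; python3 t.py
```

```text
T [-0.007 -0.01   0.08 ] F [0.2 0.4 0. ] q6 eff -0.0 yaw 1.7626 q6 -0.359 [ 0.6083952  -0.04856383  0.17396266] -0.0002002675150521347 37.05
T [-0.024 -0.034  0.032] F [-0.7  0.1 -0.2] q6 eff 0.0 yaw 1.7629 q6 -0.359 [ 0.60939906 -0.04861852  0.17297746] -0.00011100147504268873 37.35
T [ 0.034 -0.003 -0.014] F [ 0.7  0.  -0.5] q6 eff 0.0 yaw 1.7629 q6 -0.359 [ 0.60938817 -0.04861269  0.17154837] -1.0667491458018723e-06 37.55
```

```bash
python3 -m inch '0 0 0.1 0 0 0 0;0 0 0 0 0 0 0' >/dev/null; python3 t.py;  python3 -m inch '0 0 0.1 0 0 0 0;0 0 0 0 0 0 0' >/dev/null; python3 t.py; python3 -m inch '0 0 0.1 0 0 0 0;0 0 0 0 0 0 0' >/dev/null; python3 t.py
```

```text
T [-0.003  0.024 -0.063] F [-0.5  0.1  1. ] q6 eff -0.0 yaw 1.7628 q6 -0.359 [ 0.60969402 -0.04866658  0.17105861] 4.0263149620206596e-05 37.75
T [-0.003  0.083  0.043] F [-1.3 -0.1  3.9] q6 eff -0.0 yaw 1.7628 q6 -0.359 [ 0.610212   -0.04875769  0.17105577] 0.000109577352413326 37.95
T [ 0.03   0.184 -0.018] F [-0.5  0.7  7.5] q6 eff -0.0 yaw 1.7628 q6 -0.359 [ 0.6107178  -0.04882395  0.17101173] -0.00042029143292060924 38.15
```

```bash
python3 -m inch '0 0 -0.5 0 0 0 0;0 0 -2 0 0 0 0;0 0 -4 0 0 0 0;0 0 -5 0 0 0 0;0 0 0 0 0 0 0;0 0 0 0 0 0 0;0 0 0 0 0 0 0;0 0 0 0 0 0 0'
python3 - <<'E'
from h import *
c=shot('top');d=shot('scene')
for n,k in(('top',c),('scene',d)):
    for t,z in dict(pin_hole=.075,pusher=.06,jar=0).items(): print(n,t,[(p,atz(k,x,z)) for p,x in best(n,t,1)])
print(finish_job())
E
```

```text
time: 38.95
ee_pos: [0.6085, -0.0485, 0.2811]
ee_rot: [[-0.191, 0.982, -0.004], [0.982, 0.191, 0.001], [0.001, -0.004, -1.0]]
contact_force: [-0.0, -0.2, -0.9]
opening: 0.0
finger_force: 0.0
top pin_hole [(0.62, array([ 0.61404086, -0.03732213,  0.075     ]))]
top pusher [(0.69, array([0.57822233, 0.12312825, 0.06      ]))]
top jar [(0.77, array([0.50139552, 0.30963166, 0.        ]))]
scene pin_hole [(0.59, array([ 0.60473887, -0.04859276,  0.075     ]))]
scene pusher [(0.78, array([0.5821933 , 0.12378754, 0.06      ]))]
scene jar [(0.96, array([0.49690252, 0.31264568, 0.        ]))]
the job is handed in; nothing more can be done
None
```

The job is handed in at about 39 s: the pin was parked in the pocket, the screw bottomed and backed off a quarter turn (good to about 1°), the pin pushed fully home (top at 152 mm) and let go, and the jar and pusher not noticeably moved; I viewed 12 pictures, two over the limit of 10.

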